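# Push the tray of bends into the green corner of the bench lane

### The job

Push the grey tray of white pipe bends along the bench into the corner between the aluminium rear fence and the green end stop, so that it sits square and snug against both. Only push it with the fingers: it must stay flat on the bench, never lifted or tipped. Leave the steel sleeve, the dropper bottle and the steel flange where they stand, and finish clear of everything.

Things in the scene. Friction and masses are not known exactly. Their poses are not given: they have to be found in the camera images.
- tray: Loose grey plastic tray with upright outside walls, 110 mm deep (its x) by 150 mm wide (its y) by 60 mm high, 0.4 to 0.85 kg; white U-bends fixed in its black insert rise to 78 mm; orange band round its foot, paper label on its -x wall (robot's side). Origin: centre of the underside. Starts between the stops, origin 115 to 165 mm before the fence face, turned up to 0.35 rad from it.
- fence: Fixed straight aluminium bar, 470 mm long (its y), 20 mm thick, 40 mm high, at the far side of the lane. Origin: on the bench, at the middle of the face that looks to the robot; that face is its plane x = 0 and the bar lies at x 0 to 20 mm. Its x points away from the robot, square to the face.
- green_stop: Fixed green metal bar, 120 mm (its x) by 30 mm (its y) by 40 mm high, at the left or right end of the fence, reaching from it towards the robot; axes parallel to the fence's. Origin: centre of the underside, 60 mm in front of the fence face and 220 mm from the fence's middle, so its inner face is 205 mm from the middle.
- red_stop: The same bar painted red, at the other end of the fence: not the one wanted. Origin: centre of the underside.
- sleeve: Bystander: loose upright steel tube, 42 mm diameter, 70 mm high, outside the lane. Origin: centre of the underside.
- dropper: Bystander: loose white plastic bottle with a red cap, 36 mm diameter, 85 mm high, outside the lane. Origin: centre of the underside.
- flange: Bystander: loose steel flange, a disc of 60 mm diameter, 8 mm thick, with a 32 mm boss, 38 mm high in all, outside the lane. Origin: centre of the underside.
Things that resemble listed ones, but are neither listed nor needed, are in the scene too. Of the things like the green_stop, leave any that is purple; of the rest the smaller one is meant.

How it is judged (in metres and radians):
At the end, for the whole second after the job is handed in: The tray lies flat and at rest in the corner: its far wall within 6 mm of the fence, its end wall within 6 mm of the green stop, turned less than 0.05 rad (3 degrees) from the fence; sleeve, bottle and flange within 15 mm of where they started (x of tray in the frame of fence above -0.061 m and y of tray in the frame of green_stop between -0.096 and 0.096 m and horizontal distance between tray and red_stop below 0.38 m and angle between the x axis of tray and the x axis of fence, either way round below 0.05 rad and height (world z) of tray below 0.004 m and angle between tray's own z axis and vertical below 0.05 rad and linear speed of tray below 0.01 m/s and distance of each of sleeve, dropper, flange from where it was at the start of the episode below 0.015 m); the robot touches nothing.
It fails at once if the tray is lifted off the bench (height (world z) of tray above 0.012 m).
It fails at once if the tray is tipped (angle between tray's own z axis and vertical above 0.15 rad).
It fails at once if the steel tube sleeve is displaced or knocked over (distance of sleeve from where it was at the start of the episode above 0.015 m or angle between sleeve's own z axis and vertical above 0.3 rad).
It fails at once if the dropper bottle is displaced or knocked over (distance of dropper from where it was at the start of the episode above 0.015 m or angle between dropper's own z axis and vertical above 0.3 rad).
It fails at once if the steel flange is displaced or knocked over (distance of flange from where it was at the start of the episode above 0.015 m or angle between flange's own z axis and vertical above 0.3 rad).
It also fails if it takes over 64 s, if anything falls off the work surface, if the arm or the gripper's body presses on something with over 40 N, if the wrist force passes 120 N, or if a joint passes its speed limit or range.

### The arm

A 6-joint arm with a two-finger parallel gripper is mounted at the origin on the work surface. World frame = base frame: x ahead of the robot, y to its left, z up, the work surface at z = 0. Lengths are in mm, angles in rad, forces in N, time in s.
With the tool pointing down it reaches from about 350 to 875 mm from the base axis. Payload 4.2 kg.
Tool frame: the origin (TCP) lies midway between the tips of the shut fingers; the grasp point (between the pads) lies 19 mm behind it; z points along the fingers, y is the line along which they close (so a half turn about z gives the same grasp; the last joint's range is limited). The gripper opens to 85 mm and grips with 20 to 120 N. Pads are 22 mm wide; open, the fingers measure 114 mm over their backs; the gripper's body (76 mm by 85 mm) begins 54 mm behind the grasp point. The pads swing forward as they close: fully open they stand 13 mm farther back than shut.
Start: joints at [1.424, 0.385, 0.008, 0, -1.194, -0.259], TCP at [246.688, 574.234, 231.312] pointing down, gripper open.
Joint ranges: [-3.14, 3.14], [-1.21, 2.06], [-1.07, 1.41], [-3.16, 2.05], [-2.99, -0.16], [-3.1, 3.1]. Speed limits (rad/s): [2.79, 2.79, 3.14, 3.14, 3.14, 3.14].

### API

Orientations are given as a unit quaternion [x, y, z, w].
In Python, from bench import arm gives the robot as it stands.
- The arm moves only by the tool send_rows, never from a script. Its argument "targets" is a list of rows, each an object of numbers: "gripper": the gripper command: -1 is fully open, 1 is shut, values between are in proportion; "x", "y", "z": the shift along the tool's x, y, z in cm; "ax", "ay", "az": the turn, a rotation vector about the tool's x, y, z in degrees. A call has 1 to 5 rows; each row shifts and turns the commanded pose from where the row before left it, along the tool's axes as they then stand; what a row does not reach is not made up. A row lasts 1/12 s, in which the tool goes at most 41.7 mm and 7.16 degrees, less where a joint would pass 70% of its speed; a pose out of reach is approached as far as the arm can. A call is refused whole if a number of a shift passes 4.17 or a number of a turn 7.16, either way. A call with a gripper value outside its range is refused whole. The fingers move at their own pace and stop on an object; the grip force is fixed at half the most. Time passes only in rows, so rows that do not move let the fingers close. It gives the time, the measured TCP pose, the force, the opening and the grip force at its end, in the units of the state.
- arm.read_state(): the state, without advancing time (a new reading comes with each control period).
- arm.get_image(name): name is "scene" or "side" or "wrist"; returns (picture, depth): 384x512x3 uint8, red, green, blue; 384x512 float32, mm along the optical axis (not along the pixel's ray), 0 where there is no reading.
- arm.camera_model(name): a dict with "fx", "fy", "cx", "cy" (pixels), "cam_to_world" (4x4, takes a point from camera to world coordinates). Camera axes: x right, y down, z forward; pixel columns grow to the right and rows downward; lengths in mm; the calibration is good to about 2 mm. A picture is of the moment at which its call begins: read the wrist's pose just before it. camera_model takes no time and is no camera call; for the wrist camera it gives the pose at the moment of the call.
- arm.job_done(): hands the job in; it is judged then, once.
Trained networks look in the newest picture that a camera, given by its name, has taken for a name from the list of things; names that differ only in an ending like _2 or _b are one class to them, and where a whole thing is asked for, a point or a joint stands for the part that bears it (a point fixed in the world has none). Each returns a list of dicts, best first, with "score" (0 to 1); they miss things now and then, are a little off and sometimes report something else, mostly with a low value. They report only what shows in the picture. A call takes as long as a camera call. They do not tell look-alikes from the thing itself.
- arm.boxes_of(camera, thing): "rect" ([left, top, width, height] in pixels, round what is visible of it).
The state is a dict: "clock": time; "joints": joint angles; "joint_vel": joint speeds; "joint_efforts": joint torques, N m; "position": TCP position; "ee_rot": TCP orientation; "contact_force": force on the tool from outside, world axes, zero at the start; "wrist_torque": the same for the moment, N m; "gripper_width": finger opening in mm; "grasp_force": force on a finger pad.
Only numpy, scipy, OpenCV 4.12 (cv2) and the standard library are available. Lean on these libraries where they do the work, as an engineer would, in place of code of your own. Each camera call takes 0.05 s, during which the arm holds its last target. There are 200 camera calls.

## Working session

There is one attempt and no reset: what is moved stays moved. The work goes in short steps, Python scripts to look and compute and a tool call to move; the robot and the scene stay as the last step left them, time stands still between calls to the robot, and variables do not carry over. Pictures are saved under pics/ and viewed, at most 10 in all, crops included, and the job is handed in when it is done.

Besides the shell and the picture viewer there is one more tool, called after "Request:" as name(argument=value, ...), one argument or row to a line, values as JSON. send_rows: Moves the arm, as the interface text tells. Its arguments: {"type":"object","properties":{"targets":{"type":"array"}},"required":["targets"]}

```bash
mkdir -p pics
cat > h.py <<'E'
import numpy as np,cv2
from bench import arm
def grab(n,f):
    p,d=arm.get_image(n);cv2.imwrite(f'pics/{f}.png',p[:,:,::-1]);np.savez(f'pics/{f}.npz',p=p,d=d,**{k:arm.camera_model(n)[k] for k in('fx','fy','cx','cy','cam_to_world')})
    return p,d
def cloud(f):
    a=np.load(f'pics/{f}.npz');d=a['d'];v,u=np.mgrid[:d.shape[0],:d.shape[1]]
    c=np.stack([(u-a['cx'])/a['fx']*d,(v-a['cy'])/a['fy']*d,d],-1);T=a['cam_to_world']
    w=c@T[:3,:3].T+T[:3,3];w[d==0]=np.nan
    return a['p'],w
E
python3 - <<'E'
from h import *
for n in('scene','side'):
    grab(n,n+'0');p,w=cloud(n+'0')
    for t in('tray','fence','green_stop','red_stop','sleeve','dropper','flange'):
        for b in arm.boxes_of(n,t):
            l,tp,ww,hh=[int(x) for x in b['rect']]; q=w[tp+hh//2,l+ww//2]
            print(n,t,round(b['score'],2),l,tp,ww,hh,np.round(q))
s=arm.read_state();print(s['clock'],s['position'],s['ee_rot'])
a=cv2.imread('pics/scene0.png');b=cv2.imread('pics/side0.png')
E
```

```text
scene tray 0.97 224 153 71 60 [601. -20.  59.]
scene fence 0.82 161 178 185 92 [702.  18.  33.]
scene fence 0.54 190 99 10 25 [ 401. -341.   57.]
scene green_stop 0.86 169 154 38 32 [ 623. -213.   40.]
scene green_stop 0.7 76 157 55 60 [ 778. -350.   47.]
scene green_stop 0.68 203 120 34 30 [ 453. -221.   41.]
scene green_stop 0.53 414 170 25 29 [410. 335.  53.]
scene red_stop 0.59 336 210 29 49 [635. 218.  38.]
scene sleeve 0.78 415 172 23 25 [410. 335.  53.]
scene dropper 0.68 188 100 12 27 [ 404. -343.   51.]
scene flange 0.8 136 136 21 20 [ 583. -385.   29.]
side tray 0.57 238 156 49 62 [561.   0.  72.]
side green_stop 0.88 235 134 40 15 [ 612. -210.   40.]
side green_stop 0.82 294 139 36 19 [ 434. -220.   25.]
side green_stop 0.8 197 96 45 23 [ 757. -357.   42.]
side red_stop 0.89 195 254 55 26 [624. 229.  37.]
side sleeve 0.88 308 309 23 32 [388. 320.  -1.]
side dropper 0.53 319 107 13 22 [ 401. -338.   51.]
side dropper 0.53 191 130 44 141 [689.  36.  38.]
side flange 0.55 268 102 12 17 [ 572. -377.   35.]
0.8 [246.69260232 574.23294569 231.34336928] [ 9.79483673e-01 -2.01523532e-01 -1.29935375e-05 -2.49065579e-05]
```

View pics/scene0.png

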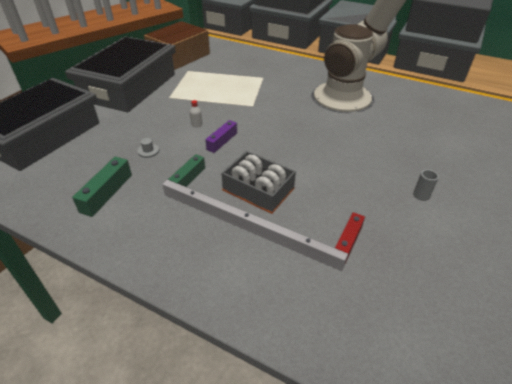

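View pics/side0.png

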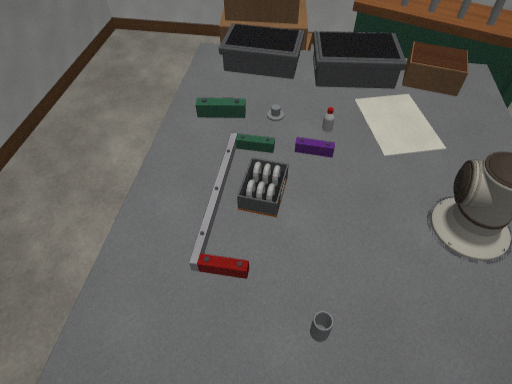

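The tray is at about (260,180) in the scene picture. The small green stop at (188,170) is at the -y end of the fence, and the red stop is at the other end. The purple bar and the big green bar are outside the lane. Next I'll fit the rectangles.

Run:
```python
from h import *
for n in('scene0','side0'):
    p,w=cloud(n);h=cv2.cvtColor(p,cv2.COLOR_RGB2HSV);x,y,z=w[...,0],w[...,1],w[...,2]
    H,S=h[...,0],h[...,1]
    def rect(m,t):
        q=w[m][:,:2].astype(np.float32);r=cv2.minAreaRect(q);print(n,t,len(q),np.round(r[0],1),np.round(r[1],1),round(r[2],2),'z',np.round(np.median(w[m][:,2]),1))
    def blob(m):
        k,l,s,_=cv2.connectedComponentsWithStats(m.astype(np.uint8));return l==1+np.argmax(s[1:,4])
    G=(x>500)&(x<700)&(abs(y)<260)
    rect(blob(G&(abs(z-40)<4)&(H>40)&(H<90)&(S>70)),'green')
    rect(blob((abs(x-630)<100)&(y>150)&(y<280)&(abs(z-40)<4)&((H<8)|(H>172))&(S>100)),'red')
    f=blob((x>600)&(x<780)&(abs(y)<260)&(abs(z-40)<4)&(S<60));rect(f,'fence')
    t=blob((x>450)&(x<690)&(abs(y)<150)&(z>52)&(z<90));rect(t,'tray');rect(t&(abs(z-60)<4),'traytop')
```

```text
scene0 green 301 [ 617.2 -220.4] [115.3  30.8] 0.51 z 39.9
scene0 red 532 [627.7 217.1] [ 29.6 118. ] 88.76 z 39.5
scene0 fence 1497 [691.3  -5.1] [469.6  24.1] 88.23 z 39.6
scene0 tray 1348 [564.5 -39.4] [151.5 113.7] 84.08 z 61.1
scene0 traytop 583 [564.3 -39.4] [151.6 113.4] 83.67 z 59.3
side0 green 223 [ 614.  -222.4] [ 31.4 117.7] 88.05 z 39.2
side0 red 533 [624.5 217. ] [ 30.4 119.4] 88.17 z 39.4
side0 fence 978 [689.5  -4.9] [470.2  21. ] 88.57 z 39.4
side0 tray 677 [563.1 -39.9] [153.5 110.5] 83.83 z 59.5
side0 traytop 351 [563.1 -40.1] [153.1 110.5] 83.84 z 59.1
```

Request:
send_rows(
  targets=[
    {"az": -7.1, "gripper": -1},
    {"az": -7.1, "gripper": -1},
    {"az": -7.1, "gripper": -1},
    {"az": -0.5, "y": 3.5, "x": 1.2, "gripper": -1},
    {"y": 3.9, "x": 1.4, "gripper": -1},
  ],
)

```text
$.targets[0]: bad value
```

```bash
cat >> h.py <<'E'
from scipy.spatial.transform import Rotation as R
th=np.radians(-1.5);U=np.array([np.cos(th),np.sin(th),0]);V=np.array([-np.sin(th),np.cos(th),0]);O=np.array([680.4,-4.7,0])
def where(fx=None,fy=None,z=None):
    s=arm.read_state();P=np.array(s['position']);Q=R.from_quat(s['ee_rot']);d=P-O
    print(round(s['clock'],2),'P',np.round(P,1),'fence',np.round([d@U,d@V],1),'yaw',np.round(np.degrees(np.arctan2(*Q.as_matrix()[[1,0],0])),2),'F',np.round(s['contact_force'],1),'w',s['gripper_width'])
    if fx is not None: print('tool d cm',np.round(Q.inv().apply(O+fx*U+fy*V+[0,0,z]-P)/10,2))
E
python3 -c "
from h import *
where(-215,-38,150)"
```

```text
0.8 P [246.7 574.2 231.3] fence [-448.7  567.4] yaw -23.25 F [-0.2  0.5 -0.8] w 85.04994560888615
tool d cm [44.14 47.57  8.13]
```

Request:
send_rows(
  targets=[
    {"x": 0, "y": 0, "z": 0, "ax": 0, "ay": 0, "az": -7.1, "gripper": -1},
    {"x": 0, "y": 0, "z": 0, "ax": 0, "ay": 0, "az": -7.1, "gripper": -1},
    {"x": 0, "y": 0, "z": 0, "ax": 0, "ay": 0, "az": -7.1, "gripper": -1},
    {"x": 1.2, "y": 3.5, "z": 0, "ax": 0, "ay": 0, "az": -0.5, "gripper": -1},
    {"x": 1.4, "y": 3.8, "z": 0, "ax": 0, "ay": 0, "az": 0, "gripper": -1},
  ],
)

```text
clock: 1.22
position: [270.1, 500.9, 230.2]
ee_rot: [1.0, -0.011, -0.0, 0.0]
contact_force: [0.2, 0.0, 1.0]
gripper_width: 85.7
grasp_force: 0.0
```

```bash
python3 -c "
from h import *
where(-215,-38,150)"
```

```text
1.22 P [270.1 500.9 230.2] fence [-423.4  494.7] yaw -1.28 F [0.2 0.  1. ] w 85.71583286750503
tool d cm [20.64 53.35  8.07]
```

Request:
send_rows(
  targets=[
    {"x": 1.4, "y": 3.55, "z": 0.5, "ax": 0, "ay": 0, "az": 0, "gripper": -1},
    {"x": 1.4, "y": 3.55, "z": 0.5, "ax": 0, "ay": 0, "az": 0, "gripper": -1},
    {"x": 1.4, "y": 3.55, "z": 0.5, "ax": 0, "ay": 0, "az": 0, "gripper": -1},
    {"x": 1.4, "y": 3.55, "z": 0.5, "ax": 0, "ay": 0, "az": 0, "gripper": -1},
    {"x": 1.4, "y": 3.55, "z": 0.5, "ax": 0, "ay": 0, "az": 0, "gripper": -1},
  ],
)

```text
clock: 1.63
position: [336.3, 319.5, 206.4]
ee_rot: [1.0, -0.012, 0.0, -0.0]
contact_force: [1.9, 0.3, -0.1]
gripper_width: 85.5
grasp_force: 0.0
```

Request:
send_rows(
  targets=[
    {"x": 1.4, "y": 3.55, "z": 0.5, "ax": 0, "ay": 0, "az": 0, "gripper": -1},
    {"x": 1.4, "y": 3.55, "z": 0.5, "ax": 0, "ay": 0, "az": 0, "gripper": -1},
    {"x": 1.4, "y": 3.55, "z": 0.5, "ax": 0, "ay": 0, "az": 0, "gripper": -1},
    {"x": 1.4, "y": 3.55, "z": 0.5, "ax": 0, "ay": 0, "az": 0, "gripper": -1},
    {"x": 1.4, "y": 3.55, "z": 0.5, "ax": 0, "ay": 0, "az": 0, "gripper": -1},
  ],
)

```text
clock: 2.05
position: [401.8, 140.4, 181.6]
ee_rot: [1.0, -0.012, 0.001, -0.0]
contact_force: [1.3, 0.9, 0.3]
gripper_width: 85.5
grasp_force: 0.0
```

Request:
send_rows(
  targets=[
    {"x": 1.4, "y": 3.55, "z": 0.5, "ax": 0, "ay": 0, "az": 0, "gripper": -1},
    {"x": 1.4, "y": 3.55, "z": 0.5, "ax": 0, "ay": 0, "az": 0, "gripper": -1},
    {"x": 1.4, "y": 3.55, "z": 0.5, "ax": 0, "ay": 0, "az": 0, "gripper": -1},
    {"x": 1.4, "y": 3.55, "z": 0.5, "ax": 0, "ay": 0, "az": 0, "gripper": -1},
    {"x": 1.0, "y": 3.55, "z": 0.5, "ax": 0, "ay": 0, "az": 0, "gripper": -1},
  ],
)

```text
clock: 2.47
position: [464.0, -38.9, 156.5]
ee_rot: [1.0, -0.013, 0.001, -0.0]
contact_force: [0.5, 1.5, 0.3]
gripper_width: 85.2
grasp_force: 0.0
```

```bash
python3 -c "
from h import *
where(-215,-38,13)"
```

```text
2.47 P [464.  -38.9 156.5] fence [-215.4  -39.9] yaw -1.44 F [0.5 1.5 0.3] w 85.23614431393354
tool d cm [ 0.02 -0.18 14.35]
```

Request:
send_rows(
  targets=[
    {"x": 0, "y": 0, "z": 3, "ax": 0, "ay": 0, "az": 0, "gripper": -1},
    {"x": 0, "y": 0, "z": 3, "ax": 0, "ay": 0, "az": 0, "gripper": -1},
    {"x": 0, "y": 0, "z": 3, "ax": 0, "ay": 0, "az": 0, "gripper": -1},
    {"x": 0, "y": 0, "z": 3, "ax": 0, "ay": 0, "az": 0, "gripper": -1},
    {"x": 0, "y": 0, "z": 2.2, "ax": 0, "ay": 0, "az": 0, "gripper": -1},
  ],
)

```text
clock: 2.88
position: [462.3, -37.5, 12.5]
ee_rot: [1.0, -0.013, -0.001, 0.0]
contact_force: [-0.3, 0.3, -0.7]
gripper_width: 85.5
grasp_force: 0.0
```

Request:
send_rows(
  targets=[
    {"x": 0.6, "y": 0, "z": 0, "ax": 0, "ay": 0, "az": 0, "gripper": -1},
    {"x": 0.6, "y": 0, "z": 0, "ax": 0, "ay": 0, "az": 0, "gripper": -1},
    {"x": 0.6, "y": 0, "z": 0, "ax": 0, "ay": 0, "az": 0, "gripper": -1},
    {"x": 0.6, "y": 0, "z": 0, "ax": 0, "ay": 0, "az": 0, "gripper": -1},
    {"x": 0.6, "y": 0, "z": 0, "ax": 0, "ay": 0, "az": 0, "gripper": -1},
  ],
)

```text
clock: 3.3
position: [494.4, -37.6, 15.9]
ee_rot: [1.0, -0.013, 0.001, -0.0]
contact_force: [-6.9, 0.1, 4.6]
gripper_width: 85.2
grasp_force: 3.3
```

Request:
send_rows(
  targets=[
    {"x": 0.5, "y": 0, "z": 0, "ax": 0, "ay": 0, "az": 0, "gripper": -1},
    {"x": 0.5, "y": 0, "z": 0, "ax": 0, "ay": 0, "az": 0, "gripper": -1},
    {"x": 0.5, "y": 0, "z": 0, "ax": 0, "ay": 0, "az": 0, "gripper": -1},
    {"x": 0.5, "y": 0, "z": 0, "ax": 0, "ay": 0, "az": 0, "gripper": -1},
    {"x": 0.5, "y": 0, "z": 0, "ax": 0, "ay": 0, "az": 0, "gripper": -1},
  ],
)

```text
clock: 3.72
position: [514.7, -39.3, 14.6]
ee_rot: [1.0, -0.013, -0.004, 0.0]
contact_force: [-7.4, 0.5, 4.1]
gripper_width: 85.1
grasp_force: 3.6
```

```bash
python3 -c "
from h import *
where(-121,-38,13)"
```

```text
3.72 P [514.7 -39.3  14.6] fence [-164.8  -38.9] yaw -1.53 F [-7.4  0.5  4.1] w 85.08053955107493
tool d cm [ 4.38 -0.1   0.12]
```

Request:
send_rows(
  targets=[
    {"x": 0.5, "y": 0, "z": 0, "ax": 0, "ay": 0, "az": 0, "gripper": -1},
    {"x": 0.5, "y": 0, "z": 0, "ax": 0, "ay": 0, "az": 0, "gripper": -1},
    {"x": 0.5, "y": 0, "z": 0, "ax": 0, "ay": 0, "az": 0, "gripper": -1},
    {"x": 0.5, "y": 0, "z": 0, "ax": 0, "ay": 0, "az": 0, "gripper": -1},
    {"x": 0.5, "y": 0, "z": 0, "ax": 0, "ay": 0, "az": 0, "gripper": -1},
  ],
)

```text
clock: 4.13
position: [540.1, -39.7, 14.5]
ee_rot: [1.0, -0.013, -0.003, 0.0]
contact_force: [-6.2, 0.0, 2.5]
gripper_width: 85.6
grasp_force: 3.3
```

Request:
send_rows(
  targets=[
    {"x": 0.3, "y": 0, "z": 0, "ax": 0, "ay": 0, "az": 0, "gripper": -1},
    {"x": 0.3, "y": 0, "z": 0, "ax": 0, "ay": 0, "az": 0, "gripper": -1},
    {"x": 0.3, "y": 0, "z": 0, "ax": 0, "ay": 0, "az": 0, "gripper": -1},
    {"x": 0.2, "y": 0, "z": 0, "ax": 0, "ay": 0, "az": 0, "gripper": -1},
    {"x": 0.2, "y": 0, "z": 0, "ax": 0, "ay": 0, "az": 0, "gripper": -1},
  ],
)

```text
clock: 4.55
position: [553.5, -39.9, 14.5]
ee_rot: [1.0, -0.013, -0.003, 0.0]
contact_force: [-7.1, 0.3, 3.3]
gripper_width: 85.3
grasp_force: 3.6
```

```bash
python3 -c "
from h import *
where(-121,-38,13)"
```

```text
4.55 P [553.5 -39.9  14.5] fence [-126.   -38.5] yaw -1.5 F [-7.1  0.3  3.3] w 85.31663948296679
tool d cm [ 0.5  -0.05  0.15]
```

Request:
send_rows(
  targets=[
    {"x": 0.2, "y": 0, "z": 0, "ax": 0, "ay": 0, "az": 0, "gripper": -1},
    {"x": 0.1, "y": 0, "z": 0, "ax": 0, "ay": 0, "az": 0, "gripper": -1},
    {"x": 0, "y": 0, "z": 0, "ax": 0, "ay": 0, "az": 0, "gripper": -1},
    {"x": -2, "y": 0, "z": 0, "ax": 0, "ay": 0, "az": 0, "gripper": -1},
    {"x": -3, "y": 0, "z": 0, "ax": 0, "ay": 0, "az": 0, "gripper": -1},
  ],
)

```text
clock: 4.97
position: [512.5, -37.7, 15.2]
ee_rot: [1.0, -0.012, 0.003, -0.0]
contact_force: [0.5, 0.4, 0.3]
gripper_width: 85.5
grasp_force: 0.0
```

Request:
send_rows(
  targets=[
    {"x": 0, "y": 0, "z": -3, "ax": 0, "ay": 0, "az": 0, "gripper": -1},
    {"x": 0, "y": 0, "z": -3, "ax": 0, "ay": 0, "az": 0, "gripper": -1},
    {"x": 0, "y": 0, "z": -3, "ax": 0, "ay": 0, "az": 0, "gripper": 0},
    {"x": 0, "y": 0, "z": -3, "ax": 0, "ay": 0, "az": 0, "gripper": 0},
    {"x": 0, "y": 0, "z": 0, "ax": 0, "ay": 0, "az": 0, "gripper": 0},
  ],
)

```text
clock: 5.38
position: [514.2, -37.6, 141.8]
ee_rot: [1.0, -0.012, 0.008, -0.001]
contact_force: [0.4, 0.4, -0.0]
gripper_width: 51.9
grasp_force: 0.0
```

Run:
```python
from h import *
where(-64,90,130);print(np.round(arm.read_state()['joints'],2))
grab('scene','s1');grab('side','d1')
for n in('s1','d1'):
    p,w=cloud(n);d=w-O;fx,fy,z=d@U,d@V,w[...,2]
    m=(fx>-190)&(fx<-5)&(abs(fy)<190)&(z>50)&(z<84)
    k,l,s,_=cv2.connectedComponentsWithStats(m.astype(np.uint8));m=l==1+np.argmax(s[1:,4])
    print(n,cv2.minAreaRect(np.stack([fx[m],fy[m]],-1).astype(np.float32)))
```

```text
5.38 P [514.2 -37.6 141.8] fence [-165.3  -37.2] yaw -1.34 F [ 0.4  0.4 -0. ] w 51.870060469671934
tool d cm [ 10.15 -12.69   1.37]
[ 0.24  0.28 -0.4   0.   -0.88  1.3 ]
s1 ((-58.82000732421875, -34.51494598388672), (151.799560546875, 107.00199890136719), 89.94135284423828)
d1 ((-58.59541702270508, -36.28948211669922), (106.95723724365234, 155.57461547851562), 0.12014299631118774)
```

Request:
send_rows(
  targets=[
    {"x": 2, "y": -3.2, "z": 0, "ax": 0, "ay": 0, "az": 0, "gripper": 0},
    {"x": 2, "y": -3.2, "z": 0, "ax": 0, "ay": 0, "az": 0, "gripper": 0},
    {"x": 3, "y": -3.2, "z": 0, "ax": 0, "ay": 0, "az": 0, "gripper": 0},
    {"x": 3.1, "y": -3.1, "z": 0, "ax": 0, "ay": 0, "az": 0, "gripper": 0},
    {"x": 0, "y": 0, "z": 0, "ax": 0, "ay": 0, "az": 7, "gripper": 0},
  ],
)

```text
clock: 5.9
position: [615.0, 87.8, 132.5]
ee_rot: [0.997, -0.072, 0.002, -0.0]
contact_force: [1.0, 0.3, -0.1]
gripper_width: 43.2
grasp_force: 0.0
```

Request:
send_rows(
  targets=[
    {"x": 0, "y": 0, "z": 0, "ax": 0, "ay": 0, "az": 7, "gripper": 0},
    {"x": 0, "y": 0, "z": 0, "ax": 0, "ay": 0, "az": 7, "gripper": 0},
    {"x": 0, "y": 0, "z": 0, "ax": 0, "ay": 0, "az": 7, "gripper": 0},
    {"x": 0, "y": 0, "z": 0, "ax": 0, "ay": 0, "az": 7, "gripper": 0},
    {"x": 0, "y": 0, "z": 0, "ax": 0, "ay": 0, "az": 7, "gripper": 0},
  ],
)

```text
clock: 6.32
position: [609.7, 83.1, 132.7]
ee_rot: [0.928, -0.373, -0.001, 0.001]
contact_force: [-1.0, 0.7, 0.4]
gripper_width: 42.9
grasp_force: 0.0
```

Request:
send_rows(
  targets=[
    {"x": 0, "y": 0, "z": 0, "ax": 0, "ay": 0, "az": 7, "gripper": 0},
    {"x": 0, "y": 0, "z": 0, "ax": 0, "ay": 0, "az": 7, "gripper": 0},
    {"x": 0, "y": 0, "z": 0, "ax": 0, "ay": 0, "az": 7, "gripper": 0},
    {"x": 0, "y": 0, "z": 0, "ax": 0, "ay": 0, "az": 7, "gripper": 0},
    {"x": 0, "y": 0, "z": 0, "ax": 0, "ay": 0, "az": 7, "gripper": 0},
  ],
)

```text
clock: 6.73
position: [609.7, 83.0, 132.8]
ee_rot: [0.773, -0.635, -0.001, 0.001]
contact_force: [0.7, -0.1, -0.4]
gripper_width: 43.0
grasp_force: 0.0
```

Request:
send_rows(
  targets=[
    {"x": 0, "y": 0, "z": 0, "ax": 0, "ay": 0, "az": 7, "gripper": 0},
    {"x": 0, "y": 0, "z": 0, "ax": 0, "ay": 0, "az": 6, "gripper": 0},
    {"x": 0, "y": 0, "z": 0, "ax": 0, "ay": 0, "az": 0, "gripper": 0},
  ],
)

```text
clock: 6.98
position: [609.7, 83.0, 132.9]
ee_rot: [-0.697, 0.717, 0.0, -0.001]
contact_force: [1.1, 0.3, 0.5]
gripper_width: 42.9
grasp_force: 0.0
```

```bash
python3 -c "
from h import *
where(-63,85,14)"
```

```text
6.98 P [609.7  83.  132.9] fence [-73.   85.8] yaw -91.56 F [1.1 0.3 0.5] w 42.91853525027978
tool d cm [ 0.08 -1.02 11.89]
```

Request:
send_rows(
  targets=[
    {"x": 0, "y": -0.8, "z": 2.4, "ax": 0, "ay": 0, "az": 0, "gripper": 0},
    {"x": 0, "y": 0, "z": 2.4, "ax": 0, "ay": 0, "az": 0, "gripper": 0},
    {"x": 0, "y": 0, "z": 2.4, "ax": 0, "ay": 0, "az": 0, "gripper": 0},
    {"x": 0, "y": 0, "z": 2.4, "ax": 0, "ay": 0, "az": 0, "gripper": 0},
    {"x": 0, "y": 0, "z": 2.2, "ax": 0, "ay": 0, "az": 0, "gripper": 0},
  ],
)

```text
clock: 7.4
position: [617.4, 82.7, 14.1]
ee_rot: [-0.699, 0.715, 0.0, -0.001]
contact_force: [-1.1, 0.2, -0.8]
gripper_width: 42.8
grasp_force: 0.0
```

Request:
send_rows(
  targets=[
    {"x": 0.6, "y": 0, "z": 0, "ax": 0, "ay": 0, "az": 0, "gripper": 0},
    {"x": 0.6, "y": 0, "z": 0, "ax": 0, "ay": 0, "az": 0, "gripper": 0},
    {"x": 0.6, "y": 0, "z": 0, "ax": 0, "ay": 0, "az": 0, "gripper": 0},
    {"x": 0.6, "y": 0, "z": 0, "ax": 0, "ay": 0, "az": 0, "gripper": 0},
    {"x": 0.6, "y": 0, "z": 0, "ax": 0, "ay": 0, "az": 0, "gripper": 0},
  ],
)

```text
clock: 7.82
position: [618.3, 52.4, 18.0]
ee_rot: [-0.698, 0.716, -0.001, 0.001]
contact_force: [-0.1, -0.4, 0.7]
gripper_width: 42.3
grasp_force: 0.0
```

Request:
send_rows(
  targets=[
    {"x": 0.5, "y": 0, "z": 0, "ax": 0, "ay": 0, "az": 0, "gripper": 0},
    {"x": 0.5, "y": 0, "z": 0, "ax": 0, "ay": 0, "az": 0, "gripper": 0},
    {"x": 0.5, "y": 0, "z": 0, "ax": 0, "ay": 0, "az": 0, "gripper": 0},
    {"x": 0.5, "y": 0, "z": 0, "ax": 0, "ay": 0, "az": 0, "gripper": 0},
    {"x": 0.5, "y": 0, "z": 0, "ax": 0, "ay": 0, "az": 0, "gripper": 0},
  ],
)

```text
clock: 8.23
position: [618.2, 29.0, 17.7]
ee_rot: [-0.699, 0.716, -0.001, 0.002]
contact_force: [-1.1, 5.8, 1.6]
gripper_width: 42.8
grasp_force: 0.0
```

```bash
python3 -c "
from h import *
where(-65,-44,14)"
```

```text
8.23 P [618.2  29.   17.7] fence [-63.1  32.1] yaw -91.38 F [-1.1  5.8  1.6] w 42.77752872818997
tool d cm [7.61 0.21 0.35]
```

Request:
send_rows(
  targets=[
    {"x": 0.5, "y": 0, "z": 0.04, "ax": 0, "ay": 0, "az": 0, "gripper": 0},
    {"x": 0.5, "y": 0.03, "z": 0.04, "ax": 0, "ay": 0, "az": 0, "gripper": 0},
    {"x": 0.5, "y": 0.03, "z": 0.04, "ax": 0, "ay": 0, "az": 0, "gripper": 0},
    {"x": 0.5, "y": 0, "z": 0.04, "ax": 0, "ay": 0, "az": 0, "gripper": 0},
    {"x": 0.5, "y": 0, "z": 0.04, "ax": 0, "ay": 0, "az": 0, "gripper": 0},
  ],
)

```text
clock: 8.65
position: [617.7, 4.5, 16.3]
ee_rot: [-0.699, 0.715, -0.001, 0.003]
contact_force: [-0.8, 8.2, 4.4]
gripper_width: 42.4
grasp_force: 0.0
```

Request:
send_rows(
  targets=[
    {"x": 0.5, "y": 0, "z": 0, "ax": 0, "ay": 0, "az": 0, "gripper": 0},
    {"x": 0.5, "y": 0, "z": 0, "ax": 0, "ay": 0, "az": 0, "gripper": 0},
    {"x": 0.5, "y": 0, "z": 0, "ax": 0, "ay": 0, "az": 0, "gripper": 0},
    {"x": 0.5, "y": 0, "z": 0, "ax": 0, "ay": 0, "az": 0, "gripper": 0},
    {"x": 0.4, "y": 0, "z": 0, "ax": 0, "ay": 0, "az": 0, "gripper": 0},
  ],
)

```text
clock: 9.07
position: [617.0, -19.7, 16.3]
ee_rot: [-0.699, 0.715, -0.001, 0.003]
contact_force: [0.2, 6.7, 5.2]
gripper_width: 42.6
grasp_force: 0.0
```

```bash
cat >> h.py <<'E'
def tray(tag):
  for n,f in(('scene','s'+tag),('side','d'+tag)):
    grab(n,f);p,w=cloud(f);d=w-O;fx,fy,z=d@U,d@V,w[...,2]
    m=(fx>-190)&(fx<0)&(fy>-210)&(fy<120)&(z>50)&(z<66)
    k,l,s,_=cv2.connectedComponentsWithStats(m.astype(np.uint8));m=l==1+np.argmax(s[1:,4])
    print(f,cv2.minAreaRect(np.stack([fx[m],fy[m]],-1).astype(np.float32)))
E
python3 -c "
from h import *
where(-65,-44,14);tray('2')"
```

```text
9.07 P [617.  -19.7  16.3] fence [-63.  -16.7] yaw -91.35 F [0.2 6.7 5.2] w 42.59085730002851
tool d cm [2.73 0.21 0.22]
s2 ((-55.88207244873047, -107.24321746826172), (111.79024505615234, 141.6923828125), 0.03718617558479309)Traceback (most recent call last):
  File "<string>", line 3, in <module>
    where(-65,-44,14);tray('2')
                      ~~~~^^^^^
  File "h.py", line 21, in tray
    k,l,s,_=cv2.connectedComponentsWithStats(m.astype(np.uint8));m=l==1+np.argmax(s[1:,4])
                                                                        ~~~~~~~~~^^^^^^^^^
    return _wrapfunc(a, 'argmax', axis=axis, out=out, **kwds)
    return bound(*args, **kwds)
ValueError: attempt to get argmax of an empty sequence
```

Request:
send_rows(
  targets=[
    {"x": 0.5, "y": 0, "z": 0, "ax": 0, "ay": 0, "az": 0, "gripper": 0},
    {"x": 0.5, "y": 0, "z": 0, "ax": 0, "ay": 0, "az": 0, "gripper": 0},
    {"x": 0.4, "y": 0, "z": 0, "ax": 0, "ay": 0, "az": 0, "gripper": 0},
    {"x": 0.4, "y": 0, "z": 0, "ax": 0, "ay": 0, "az": 0, "gripper": 0},
    {"x": 0.2, "y": 0, "z": 0, "ax": 0, "ay": 0, "az": 0, "gripper": 0},
  ],
)

```text
clock: 9.58
position: [616.4, -39.7, 16.1]
ee_rot: [-0.699, 0.715, -0.001, 0.002]
contact_force: [0.2, 7.7, 5.2]
gripper_width: 42.4
grasp_force: 0.0
```

Request:
send_rows(
  targets=[
    {"x": 0.15, "y": 0, "z": 0, "ax": 0, "ay": 0, "az": 0, "gripper": 0},
    {"x": 0.15, "y": 0, "z": 0, "ax": 0, "ay": 0, "az": 0, "gripper": 0},
    {"x": 0.15, "y": 0, "z": 0, "ax": 0, "ay": 0, "az": 0, "gripper": 0},
    {"x": 0.1, "y": 0, "z": 0, "ax": 0, "ay": 0, "az": 0, "gripper": 0},
    {"x": 0.1, "y": 0, "z": 0, "ax": 0, "ay": 0, "az": 0, "gripper": 0},
  ],
)

```text
clock: 10.0
position: [616.2, -45.9, 16.2]
ee_rot: [-0.699, 0.715, -0.001, 0.002]
contact_force: [-0.7, 7.5, 6.1]
gripper_width: 42.7
grasp_force: 0.0
```

Request:
send_rows(
  targets=[
    {"x": 0.1, "y": 0, "z": 0, "ax": 0, "ay": 0, "az": 0, "gripper": 0},
    {"x": 0.1, "y": 0, "z": 0, "ax": 0, "ay": 0, "az": 0, "gripper": 0},
  ],
)

```text
clock: 10.17
position: [616.3, -46.8, 16.2]
ee_rot: [-0.699, 0.715, -0.001, 0.003]
contact_force: [-0.0, 16.6, 6.9]
gripper_width: 42.8
grasp_force: 0.0
```

Request:
send_rows(
  targets=[
    {"x": 0.1, "y": 0, "z": 0, "ax": 0, "ay": 0, "az": 0, "gripper": 0},
    {"x": 0, "y": 0, "z": 0, "ax": 0, "ay": 0, "az": 0, "gripper": 0},
    {"x": -1, "y": 0, "z": 0, "ax": 0, "ay": 0, "az": 0, "gripper": 0},
    {"x": -2, "y": 0, "z": 0, "ax": 0, "ay": 0, "az": 0, "gripper": 0},
    {"x": -2, "y": 0, "z": 0, "ax": 0, "ay": 0, "az": 0, "gripper": 0},
  ],
)

```text
clock: 10.58
position: [614.4, -0.9, 14.0]
ee_rot: [-0.698, 0.717, 0.0, -0.001]
contact_force: [-0.1, -0.4, -0.4]
gripper_width: 42.7
grasp_force: 0.0
```

Request:
send_rows(
  targets=[
    {"x": 0, "y": 0, "z": -3, "ax": 0, "ay": 0, "az": 0, "gripper": 0},
    {"x": 0, "y": 0, "z": -3, "ax": 0, "ay": 0, "az": 0, "gripper": -1},
    {"x": 0, "y": 0, "z": -3, "ax": 0, "ay": 0, "az": 0, "gripper": -1},
    {"x": 0, "y": 0, "z": -3, "ax": 0, "ay": 0, "az": 0, "gripper": -1},
    {"x": 0, "y": 0, "z": 0, "ax": 0, "ay": 0, "az": -7, "gripper": -1},
  ],
)

```text
clock: 11.0
position: [618.5, -0.7, 141.1]
ee_rot: [0.742, -0.671, 0.004, -0.004]
contact_force: [0.8, 0.1, 0.7]
gripper_width: 85.5
grasp_force: 0.0
```

Request:
send_rows(
  targets=[
    {"x": 0, "y": 0, "z": 0, "ax": 0, "ay": 0, "az": -7, "gripper": -1},
    {"x": 0, "y": 0, "z": 0, "ax": 0, "ay": 0, "az": -7, "gripper": -1},
    {"x": 0, "y": 0, "z": 0, "ax": 0, "ay": 0, "az": -7, "gripper": -1},
    {"x": 0, "y": 0, "z": 0, "ax": 0, "ay": 0, "az": -7, "gripper": -1},
    {"x": 0, "y": 0, "z": 0, "ax": 0, "ay": 0, "az": -7, "gripper": -1},
  ],
)

```text
clock: 11.42
position: [614.3, -1.2, 133.7]
ee_rot: [0.909, -0.416, -0.001, 0.001]
contact_force: [-0.0, 0.5, 0.3]
gripper_width: 85.2
grasp_force: 0.0
```

Request:
send_rows(
  targets=[
    {"x": 0, "y": 0, "z": 0, "ax": 0, "ay": 0, "az": -7, "gripper": -1},
    {"x": 0, "y": 0, "z": 0, "ax": 0, "ay": 0, "az": -7, "gripper": -1},
    {"x": 0, "y": 0, "z": 0, "ax": 0, "ay": 0, "az": -7, "gripper": -1},
    {"x": 0, "y": 0, "z": 0, "ax": 0, "ay": 0, "az": -7, "gripper": -1},
    {"x": 0, "y": 0, "z": 0, "ax": 0, "ay": 0, "az": -7, "gripper": -1},
  ],
)

```text
clock: 11.83
position: [614.3, -1.2, 133.7]
ee_rot: [0.992, -0.123, -0.001, 0.001]
contact_force: [-0.5, -0.4, -0.1]
gripper_width: 85.2
grasp_force: 0.0
```

Request:
send_rows(
  targets=[
    {"x": 0, "y": 0, "z": 0, "ax": 0, "ay": 0, "az": -7, "gripper": -1},
    {"x": 0, "y": 0, "z": 0, "ax": 0, "ay": 0, "az": -6, "gripper": -1},
    {"x": 0, "y": 0, "z": 0, "ax": 0, "ay": 0, "az": 0, "gripper": -1},
  ],
)

```text
clock: 12.08
position: [614.4, -1.2, 133.7]
ee_rot: [1.0, -0.012, -0.001, 0.0]
contact_force: [-0.6, -0.0, -0.6]
gripper_width: 85.6
grasp_force: 0.0
```

```bash
sed -i 's/    k,l,s,_=cv2/    if m.sum()<50: continue\n    k,l,s,_=cv2/' h.py; python3 -c "
from h import *
where(-150,-125,130);tray('3')"
```

```text
12.08 P [614.4  -1.2 133.7] fence [-66.1   1.8] yaw -1.38 F [-0.6 -0.  -0.6] w 85.63152905340712
tool d cm [-8.42 12.66  0.4 ]
s3 ((-55.210323333740234, -129.18499755859375), (152.16592407226562, 110.38754272460938), 89.98993682861328)
d3 ((-80.23761749267578, -109.90257263183594), (61.023529052734375, 115.10908508300781), 0.03995849937200546)
```

Request:
send_rows(
  targets=[
    {"x": -2.3, "y": 3.25, "z": 0, "ax": 0, "ay": 0, "az": 0, "gripper": -1},
    {"x": -2.3, "y": 3.25, "z": 0, "ax": 0, "ay": 0, "az": 0, "gripper": -1},
    {"x": -2.3, "y": 3.25, "z": 0, "ax": 0, "ay": 0, "az": 0, "gripper": -1},
    {"x": -2.3, "y": 3.25, "z": 0, "ax": 0, "ay": 0, "az": 0, "gripper": -1},
    {"x": 0, "y": 0, "z": 0, "ax": 0, "ay": 0, "az": 0, "gripper": -1},
  ],
)

```text
clock: 12.6
position: [514.7, -131.8, 133.9]
ee_rot: [1.0, -0.017, -0.002, -0.0]
contact_force: [-0.4, 0.3, -0.8]
gripper_width: 85.3
grasp_force: 0.0
```

Request:
send_rows(
  targets=[
    {"x": 0, "y": 0, "z": 2.4, "ax": 0, "ay": 0, "az": 0, "gripper": -1},
    {"x": 0, "y": 0, "z": 2.4, "ax": 0, "ay": 0, "az": 0, "gripper": -1},
    {"x": 0, "y": 0, "z": 2.4, "ax": 0, "ay": 0, "az": 0, "gripper": -1},
    {"x": 0, "y": 0, "z": 2.4, "ax": 0, "ay": 0, "az": 0, "gripper": -1},
    {"x": 0, "y": 0, "z": 2.3, "ax": 0, "ay": 0, "az": 0, "gripper": -1},
  ],
)

```text
clock: 13.02
position: [519.7, -128.4, 14.3]
ee_rot: [1.0, -0.014, -0.0, 0.0]
contact_force: [0.2, 0.2, 0.8]
gripper_width: 85.6
grasp_force: 0.0
```

Request:
send_rows(
  targets=[
    {"x": 0.6, "y": 0, "z": 0, "ax": 0, "ay": 0, "az": 0, "gripper": -1},
    {"x": 0.6, "y": 0, "z": 0, "ax": 0, "ay": 0, "az": 0, "gripper": -1},
    {"x": 0.6, "y": 0, "z": 0, "ax": 0, "ay": 0, "az": 0, "gripper": -1},
    {"x": 0.4, "y": 0, "z": 0, "ax": 0, "ay": 0, "az": 0, "gripper": -1},
    {"x": 0.2, "y": 0, "z": 0, "ax": 0, "ay": 0, "az": 0, "gripper": -1},
  ],
)

```text
clock: 13.43
position: [546.2, -128.7, 16.9]
ee_rot: [1.0, -0.013, 0.002, 0.0]
contact_force: [0.1, -0.3, 0.2]
gripper_width: 85.5
grasp_force: 0.0
```

```bash
python3 -c "
from h import *
where(-121,-128,13)"
```

```text
13.43 P [ 546.2 -128.7   16.9] fence [-130.9 -127.5] yaw -1.45 F [ 0.1 -0.3  0.2] w 85.50453603039821
tool d cm [0.98 0.05 0.4 ]
```

Request:
send_rows(
  targets=[
    {"x": 0.2, "y": 0, "z": 0, "ax": 0, "ay": 0, "az": 0, "gripper": -1},
    {"x": 0.2, "y": 0, "z": 0, "ax": 0, "ay": 0, "az": 0, "gripper": -1},
    {"x": 0.2, "y": 0, "z": 0, "ax": 0, "ay": 0, "az": 0, "gripper": -1},
    {"x": 0.1, "y": 0, "z": 0, "ax": 0, "ay": 0, "az": 0, "gripper": -1},
    {"x": 0.1, "y": 0, "z": 0, "ax": 0, "ay": 0, "az": 0, "gripper": -1},
  ],
)

```text
clock: 13.85
position: [552.0, -129.0, 15.4]
ee_rot: [1.0, -0.013, -0.0, -0.0]
contact_force: [-0.3, -0.2, 0.4]
gripper_width: 85.4
grasp_force: 0.0
```

Request:
send_rows(
  targets=[
    {"x": 0.1, "y": 0, "z": 0, "ax": 0, "ay": 0, "az": 0, "gripper": -1},
    {"x": 0.1, "y": 0, "z": 0, "ax": 0, "ay": 0, "az": 0, "gripper": -1},
  ],
)

```text
clock: 14.02
position: [554.0, -129.0, 15.3]
ee_rot: [1.0, -0.013, -0.0, 0.0]
contact_force: [-1.0, 0.7, -0.3]
gripper_width: 85.3
grasp_force: 0.0
```

Request:
send_rows(
  targets=[
    {"x": 0.1, "y": 0, "z": 0, "ax": 0, "ay": 0, "az": 0, "gripper": -1},
    {"x": 0.1, "y": 0, "z": 0, "ax": 0, "ay": 0, "az": 0, "gripper": -1},
  ],
)

```text
clock: 14.18
position: [556.1, -129.1, 15.3]
ee_rot: [1.0, -0.013, -0.0, 0.0]
contact_force: [0.6, -0.7, 0.4]
gripper_width: 85.3
grasp_force: 0.0
```

Request:
send_rows(
  targets=[
    {"x": 0.1, "y": 0, "z": 0, "ax": 0, "ay": 0, "az": 0, "gripper": -1},
    {"x": 0.1, "y": 0, "z": 0, "ax": 0, "ay": 0, "az": 0, "gripper": -1},
  ],
)

```text
clock: 14.35
position: [556.1, -129.1, 15.0]
ee_rot: [1.0, -0.013, -0.002, -0.0]
contact_force: [-6.8, 1.4, 4.4]
gripper_width: 85.1
grasp_force: 3.2
```

Request:
send_rows(
  targets=[
    {"x": 0.1, "y": 0, "z": 0, "ax": 0, "ay": 0, "az": 0, "gripper": -1},
  ],
)

```text
clock: 14.43
position: [556.0, -129.1, 14.9]
ee_rot: [1.0, -0.013, -0.003, -0.0]
contact_force: [-6.8, 2.5, 3.9]
gripper_width: 85.4
grasp_force: 3.4
```

Request:
send_rows(
  targets=[
    {"x": 0.1, "y": 0, "z": 0, "ax": 0, "ay": 0, "az": 0, "gripper": -1},
  ],
)

```text
clock: 14.52
position: [556.1, -129.1, 14.9]
ee_rot: [1.0, -0.013, -0.004, -0.0]
contact_force: [-10.0, 1.7, 8.8]
gripper_width: 85.5
grasp_force: 5.2
```

Request:
send_rows(
  targets=[
    {"x": 0.1, "y": 0, "z": 0, "ax": 0, "ay": 0, "az": 0, "gripper": -1},
    {"x": 0.1, "y": 0, "z": 0, "ax": 0, "ay": 0, "az": 0, "gripper": -1},
  ],
)

```text
clock: 14.68
position: [555.9, -129.1, 14.8]
ee_rot: [1.0, -0.013, -0.007, -0.0]
contact_force: [-13.5, 3.2, 11.0]
gripper_width: 85.0
grasp_force: 7.0
```

Request:
send_rows(
  targets=[
    {"x": 0.1, "y": 0, "z": 0, "ax": 0, "ay": 0, "az": 0, "gripper": -1},
    {"x": 0, "y": 0, "z": 0, "ax": 0, "ay": 0, "az": 0, "gripper": -1},
  ],
)

```text
clock: 14.85
position: [555.8, -129.1, 14.7]
ee_rot: [1.0, -0.013, -0.008, -0.0]
contact_force: [-14.4, 2.7, 11.5]
gripper_width: 85.4
grasp_force: 7.3
```

Both stops are now firmly in contact with the tray. I'll back off, rise and check.

Request:
send_rows(
  targets=[
    {"x": -0.5, "y": 0, "z": 0, "ax": 0, "ay": 0, "az": 0, "gripper": -1},
    {"x": -1.5, "y": 0, "z": 0, "ax": 0, "ay": 0, "az": 0, "gripper": -1},
    {"x": -2, "y": 0, "z": 0, "ax": 0, "ay": 0, "az": 0, "gripper": -1},
    {"x": -1, "y": 0, "z": 0, "ax": 0, "ay": 0, "az": 0, "gripper": -1},
    {"x": 0, "y": 0, "z": -1, "ax": 0, "ay": 0, "az": 0, "gripper": -1},
  ],
)

```text
clock: 15.27
position: [509.6, -128.0, 24.0]
ee_rot: [1.0, -0.013, -0.003, -0.0]
contact_force: [0.3, -1.1, 0.0]
gripper_width: 85.5
grasp_force: 0.0
```

Request:
send_rows(
  targets=[
    {"x": 0, "y": 0, "z": -3, "ax": 0, "ay": 0, "az": 0, "gripper": -1},
    {"x": 0, "y": 0, "z": -3, "ax": 0, "ay": 0, "az": 0, "gripper": -1},
    {"x": 0, "y": 0, "z": -3, "ax": 0, "ay": 0, "az": 0, "gripper": -1},
    {"x": -1, "y": 0, "z": -3, "ax": 0, "ay": 0, "az": 0, "gripper": -1},
    {"x": -2, "y": 0, "z": -3, "ax": 0, "ay": 0, "az": 0, "gripper": -1},
  ],
)

```text
clock: 15.68
position: [485.9, -127.4, 178.2]
ee_rot: [1.0, -0.012, 0.002, 0.0]
contact_force: [0.4, 0.6, 0.4]
gripper_width: 85.4
grasp_force: 0.0
```

Request:
send_rows(
  targets=[
    {"x": -3, "y": -3, "z": -2, "ax": 0, "ay": 0, "az": 0, "gripper": -1},
    {"x": -3, "y": -3, "z": -2, "ax": 0, "ay": 0, "az": 0, "gripper": -1},
    {"x": -2, "y": -3, "z": 0, "ax": 0, "ay": 0, "az": 0, "gripper": -1},
    {"x": 0, "y": -3, "z": 0, "ax": 0, "ay": 0, "az": 0, "gripper": -1},
    {"x": 0, "y": 0, "z": 0, "ax": 0, "ay": 0, "az": 0, "gripper": -1},
  ],
)

```text
clock: 16.1
position: [413.7, -8.7, 213.4]
ee_rot: [1.0, -0.01, 0.003, -0.001]
contact_force: [-0.1, -0.3, 1.1]
gripper_width: 85.2
grasp_force: 0.0
```

Run:
```python
from h import *
where();tray('4')
a=cv2.imread('pics/s4.png')[110:280,130:380];b=cv2.imread('pics/d4.png')[90:290,170:350]
cv2.imwrite('pics/c4.png',np.vstack([cv2.resize(a,(500,340)),cv2.resize(b,(500,260))[:, :]]))
p,w=cloud('s4');d=w-O;fx,fy,z=d@U,d@V,w[...,2]
# gap edges near tray from the scene camera
t=(z>50)&(z<64)&(fx>-130)&(fx<0)&(fy>-215)&(fy<-40)
f=(abs(z-40)<3)&(fx>-15)&(fx<25)&(abs(fy)<100);g=(abs(z-40)<3)&(abs(fx+60)<50)&(fy<-190)&(fy>-245)
print('tray',np.nanpercentile(fx[t],[1,99]),np.nanpercentile(fy[t],[1,99]),'fence face',np.nanpercentile(fx[f],[1,99]),'green',np.nanpercentile(fy[g],[1,99]))
```

```text
16.1 P [413.7  -8.7 213.4] fence [-266.5  -11. ] yaw -1.16 F [-0.1 -0.3  1.1] w 85.19111028003921
s4 ((-54.97247314453125, -129.2097625732422), (110.60909271240234, 151.29859924316406), 0.4137343466281891)
d4 ((-55.38673782348633, -130.35626220703125), (110.21971130371094, 155.4112548828125), 0.06298987567424774)
tray [-108.49198779   -0.1277316 ] [-203.5033579   -53.95058526] fence face [-0.97549027 22.02342736] green [-233.66855257 -198.52971451]
```

View pics/c4.png

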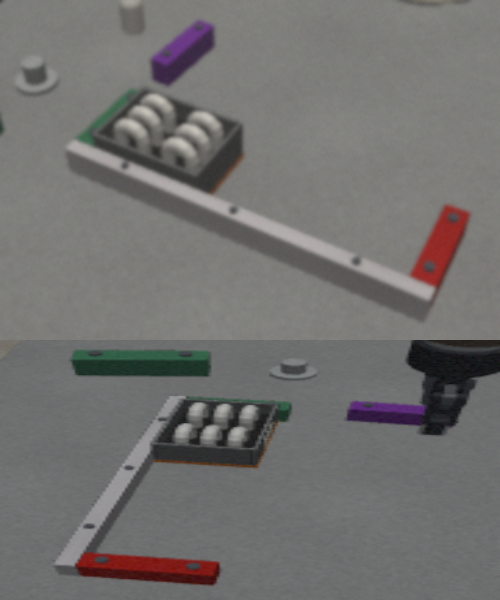

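The picture shows the tray square in the corner, with its far wall on the fence and its end wall on the small green stop. The flange and the dropper have not moved, and the arm is clear, so I'm handing the job in.

```bash
python3 -c "
from bench import arm
print(arm.job_done())"
```

```text
the job is handed in; nothing more can be done
None
```

I pushed the tray into the corner, square and in contact with both the fence and the small green stop (within about 1 mm by camera), then moved the arm clear and handed the job in at about 16 s; no verdict came back.

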